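Load the fossil tablets into the drying rack

ROBOT

A 6-joint arm with a two-finger parallel gripper is mounted at the origin on the work surface. World frame = base frame: x ahead of the robot, y to its left, z up, the work surface at z = 0. Lengths are in m, angles in rad, forces in N, time in s.
With the tool pointing down it reaches from about 0.35 to 0.975 m from the base axis. Payload 4.9 kg.
Tool frame: the origin (TCP) lies midway between the tips of the shut fingers; the grasp point (between the pads) lies 19 mm behind it (ctrl.hold_point_z is the distance from the TCP to the grasp point, in m); z points along the fingers, y is the line along which they close (so a half turn about z gives the same grasp; the last joint's range is limited). The gripper opens to 85 mm and grips with 20 to 120 N. Pads are 22 mm wide; open, the fingers measure 114 mm over their backs; the gripper's body (76 mm by 85 mm) begins 54 mm behind the grasp point. The pads swing forward as they close: fully open they stand 13 mm farther back than shut.
Start: joints at [-1.3, 0.053, 1.613, -0, 1.476, -0.119], TCP at [0.237, -0.578, 0.231] pointing down, gripper open.
Joint ranges: [-3.01, 3.01], [-1.01, 2.22], [0.06, 2.58], [-1.02, 4.17], [0.09, 2.62], [-3.14, 3.14]. Speed limits (rad/s): [2.57, 2.57, 3.14, 3.14, 3.14, 3.14].

INTERFACE

Orientations are given as a rotation vector (axis times angle).
In Python, from station import status, viewer, finish_job, ctrl gives the robot as it stands.
- The arm moves only by the shell command python3 -m jog 'ROWS' [FORCE]. ROWS is JSON, a list of rows, each a list of 7 numbers: the turn, a rotation vector about the tool's x, y, z each as a share of 5 degrees, from -1 to 1, then the shift along the tool's x, y, z each as a share of 30 mm, from -1 to 1, then the opening, from -1 (shut) to 1 (fully open). A call has 1 to 5 rows; each row shifts and turns the commanded pose from where the row before left it, along the tool's axes as they then stand; what a row does not reach is not made up. A row lasts 1/8 s, in which the tool goes at most 62.5 mm and 10.7 degrees, less where a joint would pass 70% of its speed; a pose out of reach is approached as far as the arm can. A call with a number of a shift or a turn outside -1 to 1 is refused whole. A call with a gripper value outside its range is refused whole. The fingers move at their own pace and stop on an object; FORCE is the grip in N (left out, the last holds). Time passes only in rows, so rows that do not move let the fingers close. It gives the time, the measured TCP pose, the force, the opening and the grip force at its end, in the units of the state.
- status.get_obs(): the state, without advancing time (a new reading comes with each control period).
- viewer.get_image(name): name is "scene" or "top" or "wrist"; returns a dict with "img" (400x640x3 uint8, red, green, blue), "fovy" (degrees; the focal length in pixels is half the picture's height over the tangent of half this angle, whatever the lens; pixels are square), "cx", "cy" (the principal point, pixels), "rvec" (rotation vector, rad) and "tvec" (3), from world to camera coordinates, as OpenCV has them. Camera axes: x right, y down, z forward; pixel columns grow to the right and rows downward; lengths in m; the calibration is good to about 2 mm. A picture is of the moment at which its call begins. There is no depth.
- finish_job(): hands the job in; it is judged then, once.
The state is a dict: "t": time; "q": joint angles; "dq": joint speeds; "effort": joint torques, N m; "tool_pos": TCP position; "tool_rot": TCP orientation; "contact_force": force on the tool from outside, world axes, zero at the start; "wrist_torque": the same for the moment, N m; "opening": finger opening in m; "grip_force": force on a finger pad.
Only numpy, scipy, OpenCV 4.12 (cv2) and the standard library are available. Lean on these libraries where they do the work, as an engineer would, in place of code of your own. Each camera call takes 0.05 s, during which the arm holds its last target. There are 200 camera calls.

TASK

Load the drying rack: first sweep all the loose plaster chips off its front ledge into the empty grey chip tray at one end, with the scraper block held in the gripper and never touching a chip on the ledge with the fingers (a chip that drops on the table may be picked up). Then, with the ledge clean, slide every loose tablet flat and lengthways under the clear cover into a bay that is still free, one to a bay, fully home against the back stop. Leave the scraper standing upright in the empty side of the wooden tool tray, and do not disturb the tablet already in the rack or the other things on the table.

Things in the scene. Friction and masses are not known exactly. Their poses are not given: they have to be found in the camera images.
- rack: Fixed plywood drying rack, 246 mm deep, 280 mm wide: an open ledge with four bays behind it. Origin: at table height, mid-width, on the line of the bay mouths; x points from the ledge into the bays, y along the ledge, z up. Ledge and bay floors are one flat board, top at z = 55 mm. Bays: centred at y = -102, -34, +34, +102 mm, 60 mm wide inside, 34 mm high, 88 mm deep.
- ledge (a point): Centre of the open ledge (75 mm before the bay mouths, on its surface). The ledge is 150 mm deep in the rack's x (rack x = -150 to 0) and 280 mm long in y; a lip 6 mm high and 6 mm thick runs along its front; its two y ends are open.
- bay_mouths (a point): Middle of the line of the bay mouths, on the floor board (z = 55 mm). Dividers 8 mm thick with rounded noses part the bays; one flat clear dust cover, 5 mm thick (top 94 mm above the table), covers all four. The back stop is 88 mm behind the mouths: a tablet fully home has its centre 38 mm behind the mouths and stands 12 mm out of its bay.
- chip_tray: Fixed grey plastic open tray, empty at the start, 165 (x) x 145 (y) x 30 mm high, walls and floor 5 mm. Origin: centre of its underside; axes parallel to the rack's. It stands at one of the two y ends of the ledge, tucked 8 mm under the board's edge, its rim 25 mm lower than the ledge; at which end changes from start to start.
- tool_tray: Fixed wooden open tray of the same outer size (165 x 145 x 30 mm, walls and floor 5 mm), standing likewise at the other end of the ledge. Origin: centre of its underside; axes parallel to the rack's. A thin wall along x parts it in two: the narrow side (+y) holds a red and green brush and a wooden stick, the wide side (-y, 95 mm wide, 155 mm long inside) is empty and is the scraper's place.
- tool_slot (a point): Centre of the inner floor of the tool tray's empty wide side (20 mm to -y of the tray's middle, 5 mm above the table). Axes of the tray.
- scraper: Loose scraper block, 220 g: black base 125 (x) x 42 (y) x 20 mm high, with an upright wooden grip 85 (x) x 20 (y) mm on it, from 20 to 66 mm above the underside. Origin: centre of its underside; x along its length, z up. Starts upright on the table.
- tablet0: Loose plaster tablet, 100 (x) x 52 (y) x 26 mm high, about 150 g, pale, a fossil exposed on its top (up to 5 mm proud). Origin: centre of its underside; x along its length. Starts flat on the table beside the rack; may be absent.
- tablet1: Loose plaster tablet, 100 (x) x 52 (y) x 26 mm high, about 150 g, pale, a fossil exposed on its top (up to 5 mm proud). Origin: centre of its underside; x along its length. Starts flat on the table beside the rack; may be absent.
- tablet2: Loose plaster tablet, 100 (x) x 52 (y) x 26 mm high, about 150 g, pale, a fossil exposed on its top (up to 5 mm proud). Origin: centre of its underside; x along its length. Starts flat on the table beside the rack; may be absent.
- racked0: A tablet (same size: 100 x 52 x 26 mm) that may already be home in a bay of the rack at the start; absent ones leave their bay free. Origin: centre of its underside; x along its length. Not to be moved.
- racked1: A tablet (same size: 100 x 52 x 26 mm) that may already be home in a bay of the rack at the start; absent ones leave their bay free. Origin: centre of its underside; x along its length. Not to be moved.
- racked2: A tablet (same size: 100 x 52 x 26 mm) that may already be home in a bay of the rack at the start; absent ones leave their bay free. Origin: centre of its underside; x along its length. Not to be moved.
- racked3: A tablet (same size: 100 x 52 x 26 mm) that may already be home in a bay of the rack at the start; absent ones leave their bay free. Origin: centre of its underside; x along its length. Not to be moved.
- chip0: Loose chip of plaster, about 30 x 24 x 16 mm (x, y, z), 20 g, on the open ledge of the rack at the start; may be absent. Origin: its centre.
- chip1: Loose chip of plaster, about 28 x 22 x 15 mm (x, y, z), 20 g, on the open ledge of the rack at the start; may be absent. Origin: its centre.
- chip2: Loose chip of plaster, about 30 x 22 x 17 mm (x, y, z), 20 g, on the open ledge of the rack at the start; may be absent. Origin: its centre.
- chip3: Loose chip of plaster, about 26 x 24 x 14 mm (x, y, z), 20 g, on the open ledge of the rack at the start; may be absent. Origin: its centre.
- chip4: Loose chip of plaster, about 29 x 23 x 16 mm (x, y, z), 20 g, on the open ledge of the rack at the start; may be absent. Origin: its centre.
- pencil_case: Bystander: pale pencil case, 70 x 200 x 55 mm, loose, behind the tablets. Origin: centre of its underside.
- dig_block: Bystander: uncut plaster block, 110 x 150 x 40 mm, loose, 0.9 kg. Origin: centre of its underside.
- cup: Bystander: white cup, 72 mm wide, 80 mm high, loose, far right of the rack. Origin: centre of its underside.
There are look-alikes about, which are no part of the job. Leave any yellow look-alike of the chip0 alone.

How it is judged:
By the outcome, as a careful person would: the job done as asked, in the order asked, and still so for the second after the job is handed in, with the robot touching nothing.
Of racked0, racked1, racked2, racked3 only 1 to 1 are there at a start; the rules pass over those that are not, and their reading is None.
Of chip0, chip1, chip2, chip3, chip4 only 3 to 5 are there at a start; the rules pass over those that are not, and their reading is None.
Of tablet0, tablet1, tablet2 only 2 to 3 are there at a start; the rules pass over those that are not, and their reading is None.
At some moment in a run one of tablet0, tablet1, tablet2, scraper may be knocked a few centimetres aside while the robot is not near it.
Once in a run the grip may slacken for a moment while it holds something.
It also fails if it takes over 210 s, if anything falls off the work surface, if the arm or the gripper's body presses on something with over 40 N, if the wrist force passes 120 N, or if a joint passes its speed limit or range.

## Working session

There is one attempt and no reset: what is moved stays moved. The work goes in short steps, Python scripts to look and compute and a shell command to move; the robot and the scene stay as the last step left them, time stands still between calls to the robot, and variables do not carry over. Pictures are saved under pics/ and viewed, at most 14 in all, crops included, and the job is handed in when it is done.

```bash
ls; mkdir -p pics; python3 - <<'E'
from station import status, viewer, ctrl
import cv2,numpy as np
print(status.get_obs(), ctrl.hold_point_z)
for n in("scene","top","wrist"):
    d=viewer.get_image(n); cv2.imwrite(f"pics/{n}0.png",d["img"][:,:,::-1]); print(n,d["fovy"],d["cx"],d["cy"],d["rvec"],d["tvec"])
E
```

```text
pics
{'t': 0.0, 'q': array([-1.29998450e+00,  5.33886660e-02,  1.61432260e+00,  8.66045647e-06,
        1.47598001e+00, -1.19015436e-01]), 'dq': array([ 0.00018396,  0.00154888, -0.00016557, -0.00183625,  0.00010637,
       -0.00072063]), 'effort': array([-2.14123042e-04, -3.93693602e+01, -3.70172632e+01, -2.65022763e-04,
        6.94878850e-03,  1.24062151e-05]), 'tool_pos': array([ 0.23734193, -0.57750063,  0.23002621]), 'tool_rot': array([-3.08005136e+00, -6.08062626e-01,  2.36298790e-04]), 'contact_force': array([0.2200419 , 0.39029507, 0.15488159]), 'wrist_torque': array([-0.06066077, -0.00804982, -0.02648438]), 'grip_force': 0.0, 'opening': 0.0854315797203992} 0.0187
scene 49.18890628624558 322.9757763836384 206.8585606847359 [ 2.09402765  0.72370361 -0.34717834] [-0.4677092  -0.17134677  1.37429159]
top 42.767335850795455 322.6739940249388 198.47170703893997 [ 2.07316226 -2.15280443  0.23469569] [0.00363184 0.59999625 1.24425266]
wrist 69.78051315099749 313.66248801926696 201.20125845694483 [-2.41120918  1.61480174  0.22834306] [-0.62438583 -0.03597111  0.37828769]
```

View pics/scene0.png

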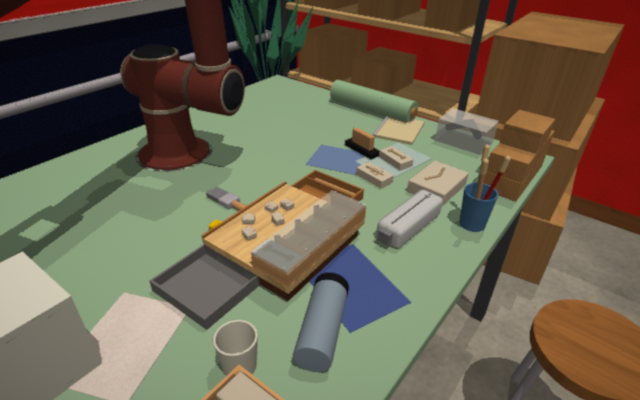

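View pics/top0.png

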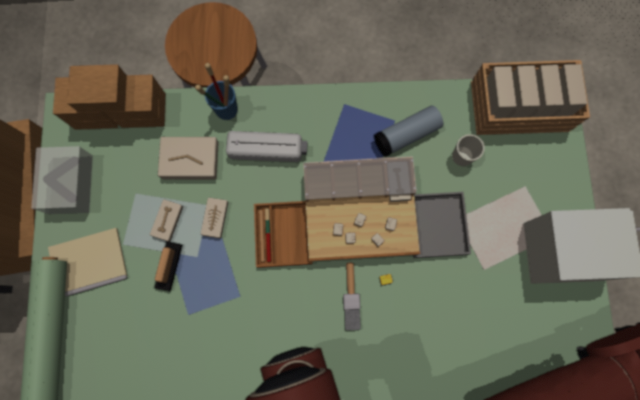

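The top view shows the rack with five chips at (338,230), (350,238), (361,220), (391,224) and (378,240). The grey chip tray is on the right at (442,225) and the tool tray on the left at (280,235). One tablet is racked at (400,180). The scraper is at (168,266), and the loose tablets are at (166,220) and (214,218). The yellow look-alike at (386,280) is off the rack, and the dig block is at (188,158).

```bash
cat > h.py <<'E'
import numpy as np,cv2
from scipy.spatial.transform import Rotation as R
from station import status,viewer
def cam(n):
    d=viewer.get_image(n); d["R"]=R.from_rotvec(d["rvec"]).as_matrix(); d["t"]=np.array(d["tvec"]); d["f"]=200/np.tan(np.radians(d["fovy"])/2); return d
def ray(d,p):
    v=np.array([(p[0]-d["cx"])/d["f"],(p[1]-d["cy"])/d["f"],1.]); return -d["R"].T@d["t"], d["R"].T@v
def onz(d,p,z):
    c,v=ray(d,p); return c+v*(z-c[2])/v[2]
def proj(d,X):
    c=d["R"]@np.array(X)+d["t"]; return c[:2]/c[2]*d["f"]+[d["cx"],d["cy"]]
def tri(d1,p1,d2,p2):
    c1,v1=ray(d1,p1);c2,v2=ray(d2,p2)
    A=np.stack([v1,-v2],1);s=np.linalg.lstsq(A,c2-c1,rcond=None)[0]
    a,b=c1+s[0]*v1,c2+s[1]*v2; return (a+b)/2,np.linalg.norm(a-b)
def blobs(m,amin=30):
    cs,_=cv2.findContours(m.astype(np.uint8),cv2.RETR_EXTERNAL,cv2.CHAIN_APPROX_NONE)
    return [c for c in cs if cv2.contourArea(c)>amin]
E
python3 - <<'E'
from h import *
t=cam("top");s=cam("scene")
for nm,p,z in [("rackL",(306,232),.055),("ledge",(362,230),.055),("scr",(168,266),.066),("tabA",(166,220),.026),("tabB",(214,218),.026),("ctray",(442,225),.03)]:
    print(nm,onz(t,p,z).round(3))
c=t["img"][140:310,120:480];cv2.imwrite("pics/topc.png",cv2.resize(c,None,fx=2.2,fy=2.2,interpolation=3)[:,:,::-1])
c=s["img"][120:330,140:480];cv2.imwrite("pics/scc.png",cv2.resize(c,None,fx=2.3,fy=2.3,interpolation=3)[:,:,::-1])
E
```

```text
rackL [0.516 0.027 0.055]
ledge [ 0.516 -0.116  0.055]
scr [0.442 0.371 0.066]
tabA [0.566 0.391 0.026]
tabB [0.566 0.266 0.026]
ctray [ 0.525 -0.327  0.03 ]
```

View pics/topc.png

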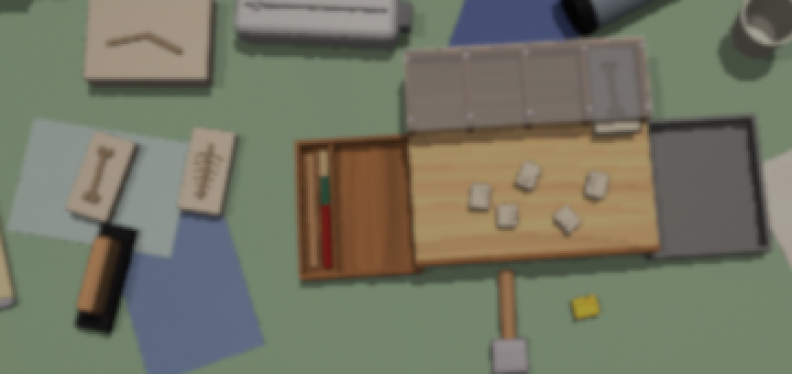

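View pics/scc.png

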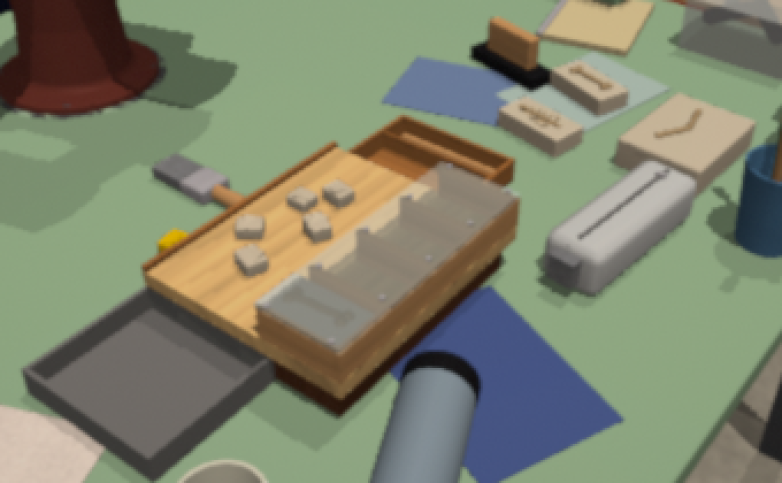

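The enlarged crops confirm the layout. There are five beige chips on the ledge, and the yellow one lies on the table in front of it. There are two loose tablets, with the bone and fern fossils. The scraper stands upright beside them, and the free bays are +102, +34 and -34. Next I measure with masks.

```bash
cat > m.py <<'E'
from h import *
t=cam("top");s=cam("scene")
def hsv(d): return cv2.cvtColor(d["img"],cv2.COLOR_RGB2HSV)
def show(d,nm,m,roi,z,amin):
    q=np.zeros_like(m);x0,y0,x1,y1=roi;q[y0:y1,x0:x1]=m[y0:y1,x0:x1]
    for c in blobs(q,amin):
        b=cv2.minAreaRect(c);P=np.array([onz(t,p,z) for p in cv2.boxPoints(b)])[:,:2] if d is t else None
        print(nm,np.round(b[0],1),np.round(b[1],1),round(b[2],1))
        if P is not None:
            e1,e2=P[1]-P[0],P[2]-P[1]; L=e1 if np.linalg.norm(e1)>np.linalg.norm(e2) else e2
            print("   c",P.mean(0).round(4),"size",np.linalg.norm(e1).round(4),np.linalg.norm(e2).round(4),"yaw",np.degrees(np.arctan2(L[1],L[0])).round(1)%180)
    return
for p in[(166,205),(214,230),(352,225),(330,250),(160,265),(175,280),(100,300),(338,230),(200,260)]: print(p,hsv(t)[p[1],p[0]])
for p in [(230,183)]: print(hsv(s)[p[1],p[0]])
E
python3 m.py; python3 - <<'E'
import h;from m import *
E
true
```

```text
(166, 205) [ 16  53 155]
(214, 230) [ 17  50 163]
(352, 225) [ 17 114 156]
(330, 250) [ 17 115 160]
(160, 265) [ 14 123 156]
(175, 280) [ 51  46 106]
(100, 300) [ 50  49 130]
(338, 230) [ 19  45 165]
(200, 260) [109  71 129]
[ 49  56 167]
(166, 205) [ 16  53 155]
(214, 230) [ 16  50 163]
(352, 225) [ 17 113 156]
(330, 250) [ 17 114 159]
(160, 265) [ 14 122 157]
(175, 280) [ 51  48 107]
(100, 300) [ 50  49 131]
(338, 230) [ 18  45 165]
(200, 260) [110  70 128]
[ 49  56 167]
```

```bash
sed -i '/^for p in/d' m.py; cat > m1.py <<'E'
from m import *
H=hsv(t);h,S,V=[H[:,:,i].astype(int) for i in range(3)]
show(t,"wood",(h>12)&(h<22)&(S>85)&(V>125),(300,185,425,270),.055,2000)
pale=(h>10)&(h<25)&(S<75)&(V>115)
show(t,"tab",pale,(140,190,240,245),.026,200)
show(t,"chip",pale&(V>130),(306,205,416,262),.07,15)
show(t,"grip",(h>8)&(h<20)&(S>95)&(V>90),(140,235,195,300),.066,50)
show(t,"black",(V<55),(140,235,195,300),.02,50)
show(t,"trayfloor",(S<35)&(V>60)&(V<130),(418,190,475,262),.005,500)
Hs=hsv(s);h2,S2,V2=[Hs[:,:,i].astype(int) for i in range(3)]
pale2=(h2>8)&(h2<25)&(S2<80)&(V2>130)
show(s,"S tab",pale2,(345,140,420,190),0,100)
show(s,"S chip",pale2,(235,190,300,245),0,15)
show(s,"S grip",(h2>5)&(h2<20)&(S2>95)&(V2>80),(340,120,382,160),0,30)
show(s,"S black",(V2<50),(340,120,382,160),0,30)
E
python3 m1.py
```

```text
wood [361.6 229. ] [ 55.2 110.1] 85.1
   c [ 0.5193 -0.1156] size 0.2843 0.1424 yaw 92.8
tab [164.9 219.5] [19.4 38.9] 20.6
   c [0.5675 0.394 ] size 0.1008 0.0522 yaw 161.1
tab [213.2 217.1] [19.6 37.9] 11.3
   c [0.569  0.2684] size 0.0997 0.0521 yaw 169.4
chip [377.8 238.8] [10.6  7.1] 45.0
   c [ 0.49  -0.153] size 0.018 0.0264 yaw 42.0
chip [350. 237.] [8. 8.] 90.0
   c [ 0.4971 -0.0836] size 0.0201 0.0202 yaw 177.1
chip [337.5 228. ] [10.  9.] 90.0
   c [ 0.521  -0.0533] size 0.0227 0.0254 yaw 177.4
chip [391.1 223.2] [ 9.2 10.4] 18.4
   c [ 0.5282 -0.1891] size 0.0269 0.023 yaw 158.2
chip [359.9 218.7] [ 8.5 10.3] 26.6
   c [ 0.5427 -0.111 ] size 0.0265 0.0215 yaw 151.0
grip [162.3 264. ] [ 7.1 34.2] 14.6
   c [0.448  0.3857] size 0.0835 0.018 yaw 166.8
black [168.2 266.1] [16.4 49. ] 14.7
   c [0.4467 0.3842] size 0.1237 0.0432 yaw 166.7
trayfloor [443.  224.2] [64.  53.5] 86.8
   c [ 0.532  -0.3362] size 0.1446 0.1719 yaw 177.5
S tab [374.7 171.1] [35.  11.6] 28.6
S tab [396.8 155. ] [32.1 10.8] 32.0
S chip [249.  231.5] [12.   9.2] 45.0
S chip [279.5 230. ] [28. 39.] 90.0
S chip [248. 217.] [ 6. 12.] 90.0
S chip [277.5 217. ] [10.3  8.9] 63.4
S chip [271.1 205.3] [11.2  6.7] 26.6
S chip [287.3 202.5] [12.2  6.7] 33.7
S grip [362.7 138.1] [25.5 13.9] 26.6
S black [361.6 149. ] [34.9 10.2] 22.6
```

```bash
cat > go.py <<'E'
import sys
from h import *
def go(x,y,z,yaw):
    o=status.get_obs();Rt=R.from_rotvec(o["tool_rot"]).as_matrix();p=np.array(o["tool_pos"])
    cur=np.degrees(np.arctan2(Rt[1,0],Rt[0,0]));dy=(yaw-cur+90)%180-90
    a=np.radians(cur+dy);T=np.array([[np.cos(a),np.sin(a),0],[np.sin(a),-np.cos(a),0],[0,0,-1]]).T
    T=T.T
    d=T.T@(np.array([x,y,z])-p)
    # tilt error expressed as tool-frame rotvec to make exact
    Tt=T; e=R.from_matrix(Rt.T@Tt).as_rotvec(degrees=True)
    print("t",o["t"],"tcp",p.round(4),"yaw",cur.round(2),"tilt",np.degrees(np.arccos(-Rt[2,2])).round(2),"open",round(o["opening"],4),"grip",round(o["grip_force"],1),"F",np.round(o["contact_force"],1),"q6",o["q"][[0,5]].round(2))
    print("turn/5deg total",(e/5).round(2),"  then shift/30mm in turned frame",(d/.03).round(2),"len mm",(np.linalg.norm(d)*1000).round(0))
if __name__=="__main__": go(*map(float,sys.argv[1:5]))
E
python3 - <<'E'
from go import *
w=cam("wrist");o=status.get_obs();Rt=R.from_rotvec(o["tool_rot"]).as_matrix()
c=-w["R"].T@w["t"];print("cam in tool",Rt.T@(c-o["tool_pos"]),"axes",(Rt.T@w["R"].T).round(3))
t=cam("top");s=cam("scene")
for a,b in [((164.9,219.5),(396.8,155)),((213.2,217.1),(374.7,171.1)),((162.3,264),(362.7,137))]: print(tri(t,a,s,b))
E
python3 go.py .5 -.12 .35 0
```

```text
cam in tool [ 0.0698734   0.00018944 -0.14247665] axes [[ 0.001 -0.961 -0.275]
 [ 1.     0.     0.001]
 [-0.    -0.275  0.961]]
(array([0.56912686, 0.39659576, 0.02103664]), np.float64(0.0027696932829771623))
(array([0.56973668, 0.26935606, 0.02321754]), np.float64(0.0012053636214987855))
(array([0.44860608, 0.39070871, 0.04649405]), np.float64(0.0023631168455809782))
t 0.7 tcp [ 0.2375 -0.5781  0.2313] yaw 22.34 tilt 0.0 open 0.0854 grip 0.0 F [ 0.  -0.9  0.4] q6 [-1.3  -0.12]
turn/5deg total [0.   0.   4.47]   then shift/30mm in turned frame [  8.75 -15.27  -3.96] len mm 541.0
```

```bash
python3 -m jog '[[0,0,1,0,0,-0.8,1],[0,0,1,0,0,-0.8,1],[0,0,1,0,0,-0.8,1],[0,0,1,0,0,-0.8,1],[0,0,0.47,0,0,-0.8,1]]'; python3 -m jog '[[0,0,0,0.55,-1,0,1],[0,0,0,0.55,-1,0,1],[0,0,0,0.55,-1,0,1],[0,0,0,0.55,-1,0,1],[0,0,0,0.55,-1,0,1]]';python3 -m jog '[[0,0,0,0.55,-1,0,1],[0,0,0,0.55,-1,0,1],[0,0,0,0.55,-1,0,1],[0,0,0,0.55,-1,0,1],[0,0,0,0.55,-1,0,1]]';python3 -m jog '[[0,0,0,0.55,-1,0,1],[0,0,0,0.55,-1,0,1],[0,0,0,0.55,-1,0,1],[0,0,0,0.55,-1,0,1],[0,0,0,0.55,-1,0,1]]'; python3 -m jog '[[0,0,0,0.5,-0.27,0,1],[0,0,0,0,0,0,1],[0,0,0,0,0,0,1]]'; python3 go.py .52 -.10 .35 0
python3 - <<'E'
from h import *
w=cam("wrist");cv2.imwrite("pics/w1.png",w["img"][:,:,::-1]);np.savez("w1.npz",**{k:w[k] for k in("img","R","t","f","cx","cy")})
E
```

```text
t: 1.32
tool_pos: [0.2375, -0.578, 0.3521]
tool_rot: [3.142, -0.003, 0.0]
contact_force: [0.3, 0.2, -0.4]
opening: 0.0852
grip_force: 0.0
t: 1.95
tool_pos: [0.3205, -0.4271, 0.3514]
tool_rot: [3.141, -0.001, 0.0]
contact_force: [0.0, -0.1, 0.2]
opening: 0.0854
grip_force: 0.0
t: 2.58
tool_pos: [0.403, -0.2771, 0.3515]
tool_rot: [3.141, -0.001, 0.001]
contact_force: [0.3, 0.2, 0.3]
opening: 0.0854
grip_force: 0.0
t: 3.2
tool_pos: [0.4855, -0.1271, 0.3515]
tool_rot: [3.141, -0.0, 0.001]
contact_force: [-0.0, -0.2, -0.5]
opening: 0.0855
grip_force: 0.0
t: 3.58
tool_pos: [0.4999, -0.1209, 0.3512]
tool_rot: [3.141, -0.002, -0.001]
contact_force: [0.3, 0.3, -0.5]
opening: 0.0853
grip_force: 0.0
t 3.575 tcp [ 0.4999 -0.1209  0.3512] yaw -0.07 tilt 0.04 open 0.0853 grip 0.0 F [ 0.3  0.3 -0.5] q6 [-0.38  1.19]
turn/5deg total [ 0.    0.01 -0.01]   then shift/30mm in turned frame [ 0.67 -0.7   0.04] len mm 29.0
```

View pics/w1.png

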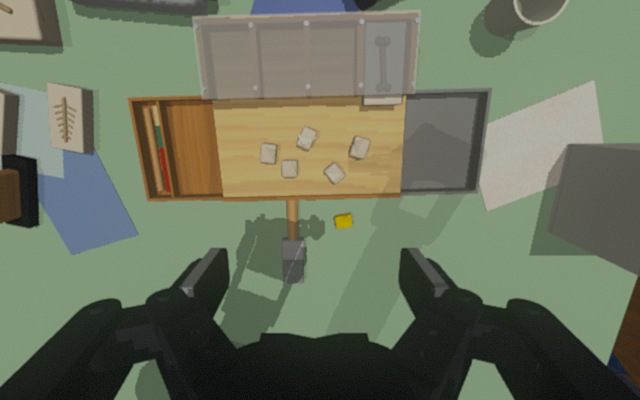

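The wrist view shows the ledge at (215–405, 97–197) with the chips. The cover spans (195–420, 12–100), and the racked tablet shows in the right bay at (383,60), protruding at (382,99).

```bash
cat > rack.py <<'E'
from h import *
import sys
w=dict(np.load(sys.argv[1]))
H=cv2.cvtColor(w["img"],cv2.COLOR_RGB2HSV).astype(int);h,S,V=H[:,:,0],H[:,:,1],H[:,:,2]
m=((h>12)&(h<24)&(S>80)&(V>140))
m=cv2.morphologyEx(m.astype(np.uint8),cv2.MORPH_CLOSE,np.ones((25,25)))
m=cv2.morphologyEx(m,cv2.MORPH_OPEN,np.ones((15,15)))
n,l,st,c=cv2.connectedComponentsWithStats(m);i=1+np.argmax(st[1:,4]);m=l==i;print(st[i])
x,y,W,Hh=st[i][:4]
L=[];Rr=[];B=[]
for r in range(y+15,y+Hh-15): 
    q=np.where(m[r])[0];L.append(onz(w,(q[0],r),.055)[:2]);Rr.append(onz(w,(q[-1]+1,r),.055)[:2])
for cc in range(x+20,x+W-20): B.append(onz(w,(cc,np.where(m[:,cc])[0][-1]+1),.055)[:2])
def fit(P,n):
    P=np.array(P,np.float32);a=cv2.fitLine(P,cv2.DIST_HUBER,0,.01,.01).ravel();print(n,"pt",a[2:],"dir",np.degrees(np.arctan2(a[1],a[0]))%180);return a
for P,nm in((L,"L"),(Rr,"R"),(B,"front")): fit(P,nm)
# chips
pale=((h>8)&(h<28)&(S<80)&(V>110)).astype(np.uint8)*0
pp=(S<75)&(V>110);M=np.zeros_like(pp);M[y+12:y+Hh-5,x+6:x+W-6]=pp[y+12:y+Hh-5,x+6:x+W-6]
for b in blobs(M,30): (u,v),s,a=cv2.minAreaRect(b);print("chip",round(u),round(v),onz(w,(u,v),.068).round(3),np.round(s))
E
python3 rack.py w1.npz
```

```text
[  130    96   274   105 24801]
L pt [0.53203326 0.14423035] dir 2.77878
R pt [ 0.50609493 -0.256491  ] dir 1.7613807
front pt [ 0.44608855 -0.031217  ] dir 90.59328
chip 334 173 [ 0.492 -0.152  0.068] [18. 14.]
chip 288 168 [ 0.499 -0.084  0.068] [16. 15.]
chip 140 170 [0.497 0.138 0.068] [ 9. 50.]
chip 268 153 [ 0.522 -0.054  0.068] [16. 19.]
chip 359 147 [ 0.53  -0.188  0.068] [16. 20.]
chip 306 138 [ 0.544 -0.11   0.068] [17. 21.]
```

```bash
cat > p.py <<'E'
from h import *
w=dict(np.load("w1.npz"))
for nm,p,z in [("Ltop",(216,103),.055),("Lbot",(222,195),.055),("Rtop",(405,97),.055),("Rbot",(401,190),.055),("coverFL",(203,101),.094),("coverFR",(415,95),.094),("coverBL",(195,17),.094),("coverBR",(420,12),.094),("tabletfront L",(364,105),.055),("R",(402,104),.055),("frontlipL",(222,199),.061),("frontlipR",(400,195),.061),("ttray c FL",(149,199),.03),("BL",(130,99),.03),("div front",(172,195),.03),("ctray BR",(491,90),.03),("FR",(477,191),.03)]: print(nm,onz(w,p,z).round(4))
E
python3 p.py
python3 - <<'E'
import cv2
i=cv2.imread("pics/w1.png");cv2.imwrite("pics/w1c.png",cv2.resize(i[5:205,120:320],None,fx=3,fy=3,interpolation=cv2.INTER_CUBIC))
E
```

```text
Ltop [0.5921 0.02   0.055 ]
Lbot [0.4544 0.0236 0.055 ]
Rtop [ 0.6002 -0.2531  0.055 ]
Rbot [ 0.4622 -0.2588  0.055 ]
coverFL [0.5927 0.0244 0.094 ]
coverFR [ 0.5999 -0.2542  0.094 ]
coverBL [0.6899 0.0238 0.094 ]
coverBR [ 0.6951 -0.2511  0.094 ]
tabletfront L [ 0.5892 -0.1945  0.055 ]
R [ 0.5906 -0.2495  0.055 ]
frontlipL [0.4495 0.0222 0.061 ]
frontlipR [ 0.4557 -0.256   0.061 ]
ttray c FL [0.4409 0.1549 0.03  ]
BL [0.5993 0.1587 0.03  ]
div front [0.4478 0.1154 0.03  ]
ctray BR [ 0.6118 -0.39    0.03  ]
FR [ 0.4543 -0.3934  0.03  ]
```

View pics/w1c.png

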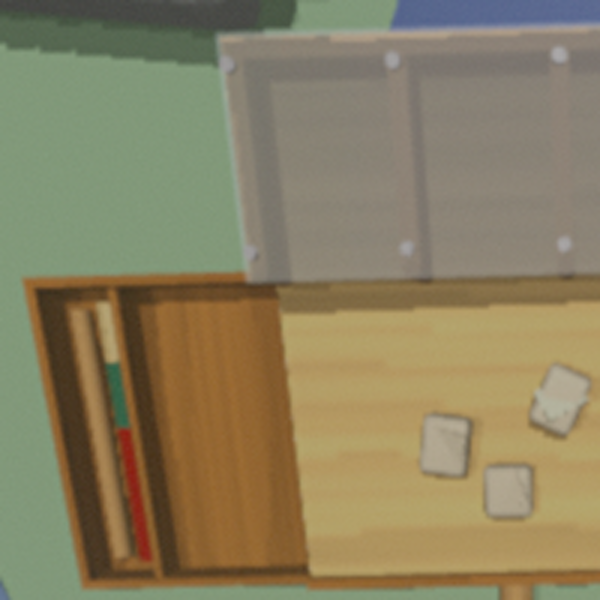

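Both trays, the ledge and the cover agree with the given sizes. The rack origin is about (0.598, -0.115) with a yaw of about 1.4°, and I'll refine that later. Next I go to the scraper.

```bash
python3 go.py .4475 .385 .2 -13.2
```

```text
t 3.625 tcp [ 0.4998 -0.1209  0.3513] yaw -0.09 tilt 0.02 open 0.0854 grip 0.0 F [-0.  -0.   0.8] q6 [-0.38  1.19]
turn/5deg total [0.   0.   2.62]   then shift/30mm in turned frame [ -5.55 -16.02   5.04] len mm 531.0
```

```bash
python3 -m jog '[[0,0,0.9,0,0,0,1],[0,0,0.9,0,0,0,1],[0,0,0.82,0,0,0,1],[0,0,0,-0.35,-1,0,1],[0,0,0,-0.35,-1,0,1]]'; python3 -m jog '[[0,0,0,-0.35,-1,0,1],[0,0,0,-0.35,-1,0,1],[0,0,0,-0.35,-1,0,1],[0,0,0,-0.35,-1,0,1],[0,0,0,-0.35,-1,0,1]]';python3 -m jog '[[0,0,0,-0.35,-1,0,1],[0,0,0,-0.35,-1,0,1],[0,0,0,-0.35,-1,0.8,1],[0,0,0,-0.35,-1,0.8,1],[0,0,0,-0.35,-1,0.8,1]]';python3 -m jog '[[0,0,0,-0.3,-1,0.8,1],[0,0,0,0,0,0.8,1],[0,0,0,0,0,1,1],[0,0,0,0,0,0,1],[0,0,0,0,0,0,1]]'>/dev/null; python3 go.py .4475 .385 .2 -13.2
cat > scr.py <<'E'
from h import *
w=cam("wrist");H=cv2.cvtColor(w["img"],cv2.COLOR_RGB2HSV).astype(int);h,S,V=H[:,:,0],H[:,:,1],H[:,:,2]
m=(h>5)&(h<22)&(S>85)&(V>70)
for b in blobs(m,200):
    r=cv2.minAreaRect(b);P=np.array([onz(w,p,.066) for p in cv2.boxPoints(r)])[:,:2];e1,e2=P[1]-P[0],P[2]-P[1];L=max(e1,e2,key=np.linalg.norm)
    print("wood",np.round(r[0]),P.mean(0).round(4),np.linalg.norm(e1).round(4),np.linalg.norm(e2).round(4),"yaw",np.degrees(np.arctan2(L[1],L[0])).round(1)%180)
cv2.imwrite("pics/w2.png",w["img"][:,:,::-1])
E
python3 scr.py
```

```text
t: 4.25
tool_pos: [0.4928, -0.0573, 0.3513]
tool_rot: [3.12, -0.363, 0.0]
contact_force: [-0.7, -0.2, -0.4]
opening: 0.0855
grip_force: 0.0
t: 4.88
tool_pos: [0.476, 0.1012, 0.3515]
tool_rot: [3.121, -0.361, 0.001]
contact_force: [0.4, 0.1, -0.2]
opening: 0.0854
grip_force: 0.0
t: 5.5
tool_pos: [0.4593, 0.2592, 0.2788]
tool_rot: [-3.121, 0.361, -0.001]
contact_force: [0.6, 0.5, 0.6]
opening: 0.0855
grip_force: 0.0
t 6.125 tcp [0.4579 0.29   0.2026] yaw -13.17 tilt 0.09 open 0.0853 grip 0.0 F [ 0.1  0.1 -0.3] q6 [0.43 2.23]
turn/5deg total [-0.01 -0.01  0.01]   then shift/30mm in turned frame [-1.06 -3.    0.09] len mm 96.0
wood [229. 214.] [0.453  0.3803] 0.028 0.0887 yaw 167.9
wood [191. 103.] [0.5646 0.3813] 0.0154 0.0575 yaw 163.9
wood [520.  95.] [0.4968 0.0855] 0.2007 0.1725 yaw 76.9
```

View pics/w2.png

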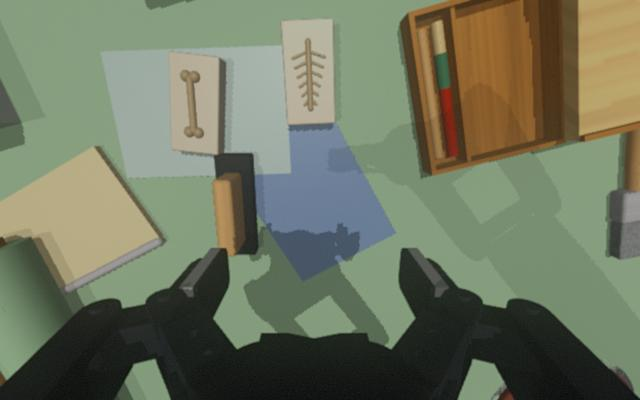

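The scraper grip is at (229,214), still upright and where the top view put it.

```bash
python3 -m jog '[[0,0,0,-0.35,-1,0,1],[0,0,0,-0.35,-1,0,1],[0,0,0,-0.35,-1,0,1],[0,0,0,0,0,0,1],[0,0,0,0,0,0,1]]'>/dev/null; python3 go.py .4475 .385 .029 -13.2;python3 scr.py
```

```text
t 6.8 tcp [0.4475 0.385  0.2025] yaw -13.13 tilt 0.09 open 0.0856 grip 0.0 F [-0.6  0.7  0.3] q6 [0.58 2.38]
turn/5deg total [-0.01 -0.02  0.01]   then shift/30mm in turned frame [ 0.   -0.    5.78] len mm 173.0
wood [ 12. 370.] [0.3119 0.7926] 0.0492 0.0299 yaw 150.2
wood [622. 365.] [0.1536 0.0706] 0.0444 0.0474 yaw 12.900000000000006
wood [ 36. 269.] [0.4276 0.6994] 0.0746 0.1445 yaw 154.0
wood [310. 187.] [0.4514 0.3876] 0.0192 0.0861 yaw 167.3
wood [566.  73.] [0.4992 0.1394] 0.123 0.127 yaw 4.199999999999989
```

```bash
python3 -m jog '[[0,0,0,0.05,-0.06,1,1],[0,0,0,0,0,1,1],[0,0,0,0,0,1,1],[0,0,0,0,0,1,1],[0,0,0,0,0,1,1]]'>/dev/null;python3 -m jog '[[0,0,0,0,0,0.4,1],[0,0,0,0,0,0.38,1],[0,0,0,0,0,0,1],[0,0,0,0,0,0,-1],[0,0,0,0,0,0,-1]]' 70;python3 -m jog '[[0,0,0,0,0,0,-1],[0,0,0,0,0,0,-1],[0,0,0,0,0,0,-1],[0,0,0,0,0,0,-1]]' 70
```

```text
t: 8.1
tool_pos: [0.4494, 0.3871, 0.029]
tool_rot: [-3.12, 0.358, -0.002]
contact_force: [0.1, -0.2, 0.9]
opening: 0.0517
grip_force: 0.0
t: 8.6
tool_pos: [0.449, 0.3869, 0.0284]
tool_rot: [-3.12, 0.359, -0.001]
contact_force: [-0.2, 0.7, 3.8]
opening: 0.0195
grip_force: 68.5
```

```bash
python3 -m jog '[[0,0,0,0,0,-1,-1],[0,0,0,0,0,-1,-1],[0,0,0,0,0,-1,-1],[0,0,0,0,0,-1,-1],[0,0,0,0,0,-1,-1]]' 80;python3 go.py .5174 -.007 .178 1.4
python3 - <<'E'
from h import *
w=cam("wrist");s=cam("scene");cv2.imwrite("pics/w3.png",np.hstack([w["img"][120:330,220:420],s["img"][60:270,260:460]])[:,:,::-1].repeat(2,0).repeat(2,1))
E
```

```text
t: 9.22
tool_pos: [0.4481, 0.386, 0.1776]
tool_rot: [3.119, -0.359, -0.002]
contact_force: [0.8, -0.2, -3.0]
opening: 0.0195
grip_force: 78.2
t 9.225 tcp [0.4481 0.386  0.1776] yaw -13.12 tilt 0.12 open 0.0195 grip 78.2 F [ 0.8 -0.2 -3. ] q6 [0.59 2.39]
turn/5deg total [ 0.02  0.02 -2.9 ]   then shift/30mm in turned frame [ 1.990e+00  1.315e+01 -1.000e-02] len mm 399.0
```

View pics/w3.png

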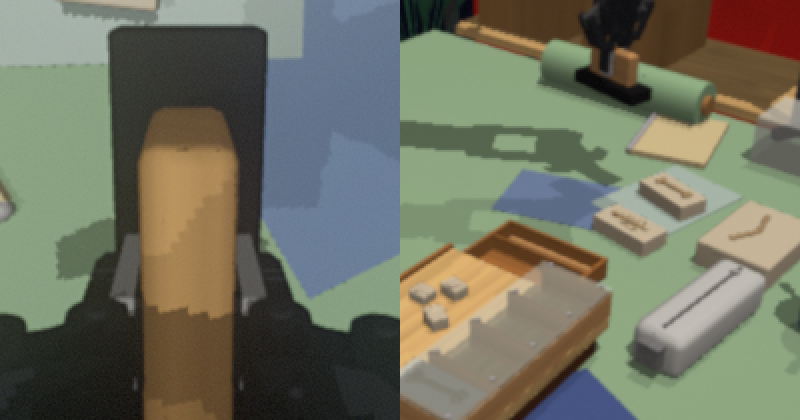

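The scraper is held square, with its base front edge at wrist pixel (314,133).

```bash
python3 - <<'E'
from h import *
w=cam("wrist");o=status.get_obs();Rt=R.from_rotvec(o["tool_rot"]).as_matrix();p=o["tool_pos"]
for dz in(.0084,.0284): print(Rt.T@(onz(w,(314,133.5),p[2]-dz)-p))
E
python3 -m jog '[[0,0,-1,0,0,0,-1],[0,0,-1,0,0,0,-1],[0,0,-0.9,0.15,1,0,-1],[0,0,0,0.15,1,0,-1],[0,0,0,0.15,1,0,-1]]'>/dev/null;python3 -m jog '[[0,0,0,0.15,1,0,-1],[0,0,0,0.15,1,0,-1],[0,0,0,0.15,1,0,-1],[0,0,0,0.15,1,0,-1],[0,0,0,0.15,1,0,-1]]'>/dev/null
python3 -m jog '[[0,0,0,0.15,1,0,-1],[0,0,0,0.15,1,0,-1],[0,0,0,0.15,1,0,-1],[0,0,0,0.15,1,0,-1],[0,0,0,0.15,1,0,-1]]'>/dev/null;python3 go.py .5174 -.007 .12 1.4
```

```text
[ 0.06357793 -0.00051964  0.00853012]
[ 0.06268748 -0.0005385   0.02852842]
t 11.25 tcp [ 0.5129 -0.003   0.1749] yaw 1.38 tilt 0.25 open 0.019 grip 78.8 F [-0.6 -0.3 -0.9] q6 [-0.15  1.4 ]
turn/5deg total [-0.01  0.05 -0.  ]   then shift/30mm in turned frame [0.15 0.14 1.83] len mm 55.0
```

```bash
python3 -m jog '[[0,0,0,0.11,0.14,1,-1],[0,0,0,0,0,1,-1],[0,0,0,0,0,0.8,-1],[0,0,0,0,0,0,-1],[0,0,0,0,0,0,-1]]'>/dev/null;python3 go.py .5172 -.007 .085 1.4
python3 - <<'E'
from h import *
w=cam("wrist");s=cam("scene");cv2.imwrite("pics/w4.png",np.hstack([w["img"][:,120:520].repeat(1,0),s["img"][130:330,180:380].repeat(2,0).repeat(2,1)])[:,:,::-1])
E
```

```text
t 11.875 tcp [ 0.5171 -0.0062  0.0935] yaw 1.39 tilt 0.12 open 0.0189 grip 78.9 F [ 0.8 -0.  -1.1] q6 [-0.16  1.39]
turn/5deg total [-0.    0.02 -0.  ]   then shift/30mm in turned frame [0.   0.03 0.28] len mm 9.0
```

View pics/w4.png

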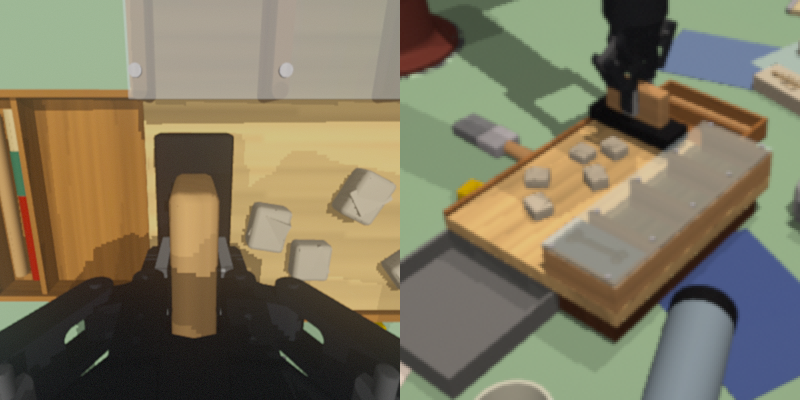

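The scraper is over the ledge's left end, square to the cover edge, with all five chips on its far side. Now I lower and sweep.

```bash
python3 - <<'E'
from h import *
w=cam("wrist")
for p in[(250,99),(510,98)]: print("cover front",onz(w,p,.094).round(4))
for p in[(265,92),(407,91)]: pass
E
python3 -m jog '[[0,0,0,0,0.02,0.15,-1],[0,0,0,0,0,0.15,-1],[0,0,0,0,0,0,-1],[0,0,0,0,0,0,-1]]'
```

```text
cover front [0.5962 0.0254 0.094 ]
cover front [ 0.5997 -0.0971  0.094 ]
t: 12.52
tool_pos: [0.5177, -0.0069, 0.0848]
tool_rot: [-3.141, -0.038, 0.0]
contact_force: [0.5, -0.2, -1.4]
opening: 0.0193
grip_force: 78.9
```

```bash
python3 -m jog '[[0,0,0,0,0.1,0.03,-1],[0,0,0,0,0.35,0,-1],[0,0,0,0,0.35,0,-1],[0,0,0,0,0.35,0,-1],[0,0,0,0,0.35,0,-1]]';python3 -m jog '[[0,0,0,0,0.35,0,-1],[0,0,0,0,0.35,0,-1],[0,0,0,0,0.35,0,-1],[0,0,0,0,0.35,0,-1],[0,0,0,0,0.35,0,-1]]';python3 -m jog '[[0,0,0,0,0.35,0,-1],[0,0,0,0,0.35,0,-1],[0,0,0,0,0.35,0,-1],[0,0,0,0,0.35,0,-1],[0,0,0,0,0.35,0,-1]]'
python3 - <<'E'
from h import *
w=cam("wrist");s=cam("scene");cv2.imwrite("pics/w5.png",np.hstack([w["img"][:,120:520].repeat(1,0),s["img"][130:330,180:380].repeat(2,0).repeat(2,1)])[:,:,::-1])
E
```

```text
t: 13.15
tool_pos: [0.5188, -0.0528, 0.084]
tool_rot: [-3.141, -0.037, -0.0]
contact_force: [0.1, -0.2, -2.4]
opening: 0.0191
grip_force: 78.8
t: 13.78
tool_pos: [0.5201, -0.105, 0.084]
tool_rot: [-3.141, -0.038, -0.0]
contact_force: [-0.7, 0.5, -1.5]
opening: 0.0187
grip_force: 78.8
t: 14.4
tool_pos: [0.5213, -0.1575, 0.084]
tool_rot: [-3.141, -0.038, 0.0]
contact_force: [-0.3, 1.4, -1.6]
opening: 0.0189
grip_force: 78.9
```

View pics/w5.png

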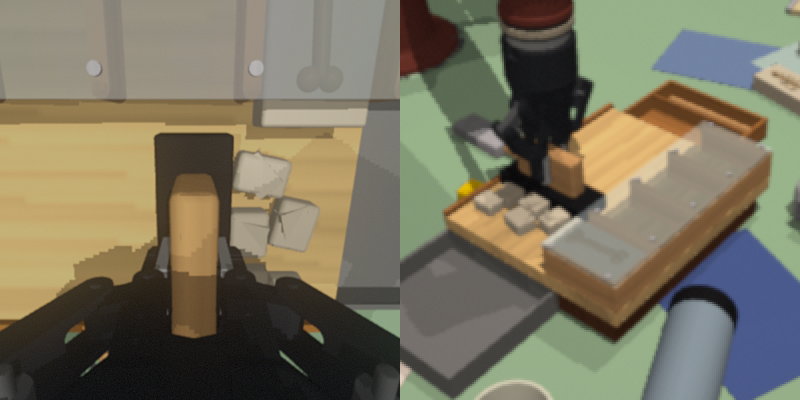

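All five chips are gathered ahead of the scraper at about (265,205). The racked tablet end at row 127 is clear of the base front at row 133. I continue slowly over the edge.

```bash
python3 -m jog '[[0,0,0,0,0.25,0,-1],[0,0,0,0,0.25,0,-1],[0,0,0,0,0.25,0,-1],[0,0,0,0,0.25,0,-1],[0,0,0,0,0.25,0,-1]]';python3 -m jog '[[0,0,0,0,0.25,0,-1],[0,0,0,0,0.25,0,-1],[0,0,0,0,0.25,0,-1],[0,0,0,0,0.25,0,-1],[0,0,0,0,0.25,0,-1]]';python3 -m jog '[[0,0,0,0,0.25,0,-1],[0,0,0,0,0.25,0,-1],[0,0,0,0,0.2,0,-1],[0,0,0,0,0,0,-1],[0,0,0,0,0,0,-1]]'
python3 - <<'E'
from h import *
w=cam("wrist");s=cam("scene");cv2.imwrite("pics/w6.png",np.hstack([w["img"][:,120:520].repeat(1,0),s["img"][130:330,140:340].repeat(2,0).repeat(2,1)])[:,:,::-1])
E
```

```text
t: 15.12
tool_pos: [0.5223, -0.1949, 0.084]
tool_rot: [-3.141, -0.038, -0.0]
contact_force: [0.2, 0.5, -1.1]
opening: 0.0187
grip_force: 78.9
t: 15.75
tool_pos: [0.5232, -0.2324, 0.084]
tool_rot: [3.141, 0.038, 0.0]
contact_force: [-0.0, -0.5, -1.3]
opening: 0.0196
grip_force: 78.9
t: 16.38
tool_pos: [0.5236, -0.2527, 0.0839]
tool_rot: [-3.141, -0.038, 0.0]
contact_force: [-0.5, -0.2, -0.8]
opening: 0.0191
grip_force: 78.9
```

View pics/w6.png

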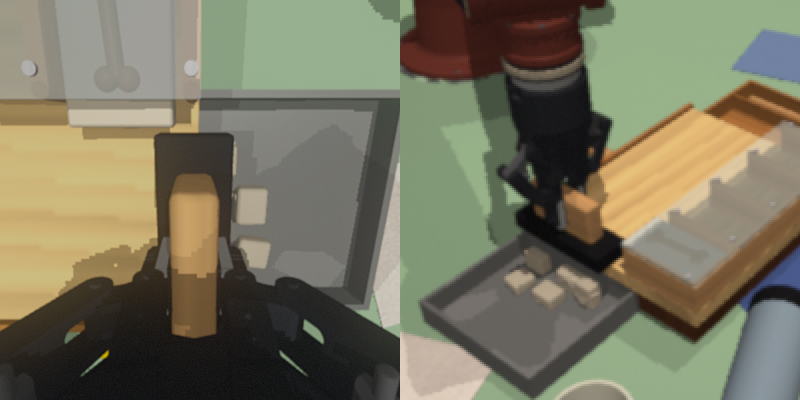

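The chips have dropped into the tray at about (250,210) in the wrist view. I lift and look at the result.

```bash
python3 -m jog '[[0,0,0,0,0,-1,-1],[0,0,0,0,0,-0.8,-1],[0,0,0,0,-1,0,-1],[0,0,0,0,-1,0,-1],[0,0,0,0,-1,0,-1]]'>/dev/null;python3 -m jog '[[0,0,0,0,-1,0,-1],[0,0,0,0,-1,0,-1],[0,0,0,0,-1,0,-1],[0,0,0,0,-1,0,-1],[0,0,0,0,-1,0,-1]]'>/dev/null;python3 -m jog '[[0,0,0,0,-1,0,-1],[0,0,0,0,-1,0,-1],[0,0,0,0,0,0,-1],[0,0,0,0,0,0,-1],[0,0,0,0,0,0,-1]]'>/dev/null;python3 go.py .5215 .066 .035 1.4
python3 - <<'E'
from h import *
w=cam("wrist");s=cam("scene");t=cam("top")
cv2.imwrite("pics/w7.png",np.hstack([w["img"][:,100:500],s["img"][130:330,140:340].repeat(2,0).repeat(2,1)])[:,:,::-1]);cv2.imwrite("pics/t7.png",t["img"][:,:,::-1])
E
```

```text
t 18.35 tcp [0.5165 0.0463 0.138 ] yaw 1.33 tilt 0.01 open 0.0194 grip 78.9 F [ 0.5 -0.7 -2.7] q6 [-0.05  1.49]
turn/5deg total [ 0.   -0.   -0.01]   then shift/30mm in turned frame [ 0.18 -0.65  3.43] len mm 105.0
```

View pics/w7.png

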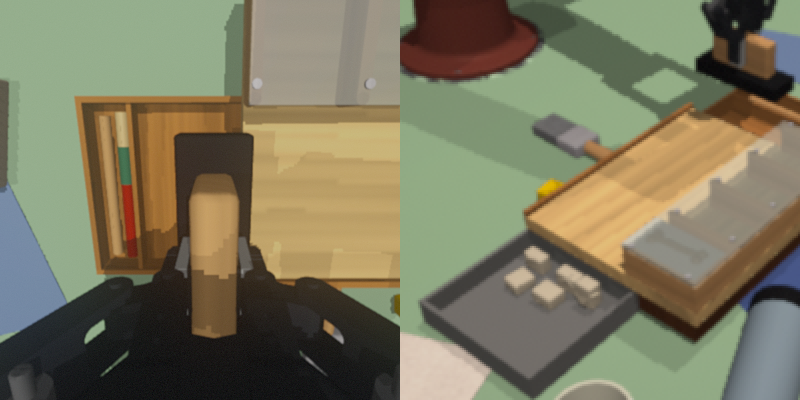

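The ledge is clean and all five chips lie in the grey tray at about (555,280). Next I check the slot from this view: divider at (236,200), ledge edge at (347,200), tray back wall at row 101 and front wall at row 268.

```bash
python3 - <<'E'
from h import *
w=cam("wrist")
for n,p,z in[("div",(236,200),.03),("ledge",(347,200),.055),("back",(300,101),.03),("front",(280,271),.03)]: print(n,onz(w,p,z).round(4))
E
```

```text
div [0.5142 0.1165 0.03  ]
ledge [0.5235 0.0191 0.055 ]
back [0.6005 0.0594 0.03  ]
front [0.443  0.0773 0.03  ]
```

```bash
python3 -m jog '[[0,0,0,0.16,-0.68,0,-1],[0,0,0,0,0,0.9,-1],[0,0,0,0,0,0.9,-1],[0,0,0,0,0,0.9,-1],[0,0,0,0,0,0.6,-1]]'>/dev/null;python3 -m jog '[[0,0,0,0,0,0.08,-1],[0,0,0,0,0,0.07,-1],[0,0,0,0,0,0,-1]]';python3 -m jog '[[0,0,0,0,0,0.04,-1],[0,0,0,0,0,0,-1]]'
```

```text
t: 19.55
tool_pos: [0.5216, 0.0675, 0.0356]
tool_rot: [3.141, 0.038, 0.003]
contact_force: [1.0, 0.4, -1.3]
opening: 0.019
grip_force: 79.1
t: 19.8
tool_pos: [0.5209, 0.0676, 0.0337]
tool_rot: [3.141, 0.038, 0.001]
contact_force: [-0.2, -0.1, -1.6]
opening: 0.0189
grip_force: 79.1
```

```bash
python3 -m jog '[[0,0,0,0,0,0.04,-1],[0,0,0,0,0,0,-1],[0,0,0,0,0,0,-0.7],[0,0,0,0,0,0,-0.15],[0,0,0,0,0,0,-0.15]]';python3 -m jog '[[0,0,0,0,0,0,-0.15],[0,0,0,0,0,-1,-0.15],[0,0,0,0,0,-1,-0.15],[0,0,0,0,0,-1,-0.15],[0,0,0,0,0,-1,1]]'
python3 - <<'E'
from h import *
w=cam("wrist");cv2.imwrite("pics/w8.png",w["img"][:,:,::-1])
E
python3 m1.py | grep -A1 -E "^(tab|S tab)"
```

```text
t: 20.42
tool_pos: [0.521, 0.0676, 0.0323]
tool_rot: [3.141, 0.038, 0.001]
contact_force: [-0.1, 0.5, -0.6]
opening: 0.0364
grip_force: 0.0
t: 21.05
tool_pos: [0.5206, 0.0676, 0.1529]
tool_rot: [-3.141, -0.038, 0.0]
contact_force: [0.5, 0.6, 0.8]
opening: 0.0532
grip_force: 0.0
tab [165.  219.6] [19.5 39.1] 20.6
   c [0.5672 0.3939] size 0.1014 0.0525 yaw 161.1
tab [213.3 217.2] [20.  37.8] 10.9
   c [0.5689 0.2681] size 0.0995 0.0532 yaw 169.8
--
S tab [374.7 171.1] [35.  11.7] 29.1
S tab [397.  155.2] [32.6 10.8] 32.0
S chip [279.5 229.5] [29. 39.] 90.0
```

View pics/w8.png

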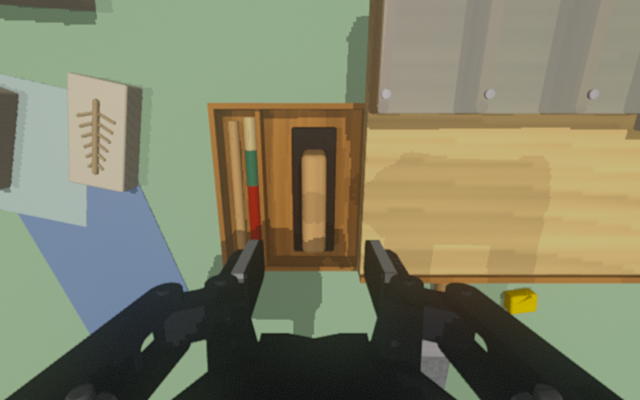

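The scraper stands upright in the wide side at (314,190). The cover screws at (386,94), (490,94) and (593,95) mark the dividers, so I use them to refine the bay positions.

```bash
python3 - <<'E'
from h import *
w=cam("wrist")
g=cv2.cvtColor(w["img"],cv2.COLOR_RGB2GRAY).astype(float)
S=[]
for x,y in[(386,94),(490,94),(593,95)]:
    q=g[y-7:y+8,x-7:x+8];q=np.clip(q-np.percentile(q,85),0,None);yy,xx=np.mgrid[y-7:y+8,x-7:x+8];S.append(((xx*q).sum()/q.sum(),(yy*q).sum()/q.sum()))
P=[onz(w,s,.095) for s in S];print(np.round(S,1),np.round(P,4));v=P[2]-P[0];print("yaw",np.degrees(np.arctan2(v[0],-v[1])),np.linalg.norm(v))
for p in[(375,114),(560,116)]:print("front",onz(w,p,.094).round(4))
# divider noses: board level front edges, ledge left edge
for p in[(364,140),(361,260)]: print("ledgeL",onz(w,p,.055).round(4))
E
python3 go.py .5444 .2725 .1 -10.2
```

```text
[[384.   96. ]
 [487.1  96.4]
 [589.8  96.6]] [[ 0.6081  0.0228  0.095 ]
 [ 0.6095 -0.0456  0.095 ]
 [ 0.611  -0.1138  0.095 ]]
yaw 1.2531026101889766 0.13656283396915764
front [0.5966 0.0276 0.094 ]
front [ 0.5984 -0.098   0.094 ]
ledgeL [0.5768 0.027  0.055 ]
ledgeL [0.4676 0.0219 0.055 ]
t 21.25 tcp [0.5209 0.0676 0.1521] yaw 1.38 tilt 0.04 open 0.0811 grip 0.0 F [ 0.2  0.8 -0.4] q6 [-0.01  1.53]
turn/5deg total [-0.   -0.01  2.32]   then shift/30mm in turned frame [-0.44 -6.86  1.74] len mm 213.0
```

```bash
python3 -m jog '[[0,0,0.8,0,0,0,1],[0,0,0.8,0,0,0,1],[0,0,0.72,-0.06,-1,0,1],[0,0,0,-0.06,-1,0,1],[0,0,0,-0.06,-1,0,1]]'>/dev/null;python3 -m jog '[[0,0,0,-0.06,-1,0,1],[0,0,0,-0.06,-1,0.4,1],[0,0,0,-0.06,-1,0.6,1],[0,0,0,-0.07,-0.86,0.74,1],[0,0,0,0,0,0,1]]'>/dev/null;python3 -m jog '[[0,0,0,0,0,0,1]]'>/dev/null; python3 go.py .5444 .2725 .002 -10.2
cat > tab.py <<'E'
from h import *
w=cam("wrist");H=cv2.cvtColor(w["img"],cv2.COLOR_RGB2HSV).astype(int);h,S,V=H[:,:,0],H[:,:,1],H[:,:,2]
import sys
z=float(sys.argv[1]) if len(sys.argv)>1 else .026
m=((h>8)&(h<26)&(S<75)&(V>125)).astype(np.uint8);m=cv2.morphologyEx(m,cv2.MORPH_OPEN,np.ones((5,5)))
for b in blobs(m,800):
    r=cv2.minAreaRect(b);P=np.array([onz(w,p,z) for p in cv2.boxPoints(r)])[:,:2];e1,e2=P[1]-P[0],P[2]-P[1];L=max(e1,e2,key=np.linalg.norm)
    print("tab",np.round(r[0]),P.mean(0).round(4),np.linalg.norm(e1).round(4),np.linalg.norm(e2).round(4),"yaw",np.degrees(np.arctan2(L[1],L[0])).round(1)%180)
E
python3 tab.py
```

```text
t 22.625 tcp [0.5421 0.2719 0.099 ] yaw -10.22 tilt 0.11 open 0.0857 grip 0.0 F [0.5 0.2 0.2] q6 [0.34 2.09]
turn/5deg total [ 0.01  0.02 -0.  ]   then shift/30mm in turned frame [ 0.07 -0.03  3.23] len mm 97.0
tab [ 37. 312.] [0.4878 0.5296] 0.0601 0.1476 yaw 156.8
tab [153. 200.] [0.57   0.3947] 0.1041 0.0509 yaw 157.2
tab [311. 170.] [0.5717 0.2683] 0.0499 0.0983 yaw 171.6
tab [160.  22.] [0.6896 0.348 ] 0.1577 0.0251 yaw 79.9
```

```bash
python3 -m jog '[[0,0,0,0.12,-0.03,1,1],[0,0,0,0,0,1,1],[0,0,0,0,0,0.9,1],[0,0,0,0,0,0.3,1],[0,0,0,0,0,0,1]]';python3 -m jog '[[0,0,0,0,0,0,-1],[0,0,0,0,0,0,-1],[0,0,0,0,0,0,-1],[0,0,0,0,0,0,-1],[0,0,0,0,0,0,-1]]' 60;python3 -m jog '[[0,0,0,0,0,-1,-1],[0,0,0,0,0,-1,-1],[0,0,0,0,0,-1,-1],[0,0,0,0,0,-1,-1],[0,0,0,0,0,-0.3,-1]]' 60; python3 go.py .522 -.082 .128 1.3
```

```text
t: 23.3
tool_pos: [0.5466, 0.2723, 0.0043]
tool_rot: [3.129, -0.281, 0.0]
contact_force: [-0.3, -0.2, -0.4]
opening: 0.0856
grip_force: 0.0
t: 23.92
tool_pos: [0.5477, 0.2734, 0.0058]
tool_rot: [-3.128, 0.279, -0.004]
contact_force: [-0.1, 0.2, 5.8]
opening: 0.0507
grip_force: 65.8
t: 24.55
tool_pos: [0.5472, 0.2732, 0.1349]
tool_rot: [-3.128, 0.279, -0.005]
contact_force: [-0.4, 0.2, -2.5]
opening: 0.0509
grip_force: 65.0
t 24.55 tcp [0.5472 0.2732 0.1349] yaw -10.21 tilt 0.19 open 0.0509 grip 65.0 F [-0.4  0.2 -2.5] q6 [0.34 2.09]
turn/5deg total [-0.02 -0.03 -2.3 ]   then shift/30mm in turned frame [-1.11 11.82  0.23] len mm 356.0
```

```bash
python3 -m jog '[[0,0,-0.8,0,0,0,-1],[0,0,-0.8,0,0,0,-1],[0,0,-0.7,-0.1,1,0,-1],[0,0,0,-0.1,1,0,-1],[0,0,0,-0.1,1,0,-1]]'>/dev/null;python3 -m jog '[[0,0,0,-0.1,1,0,-1],[0,0,0,-0.1,1,0,-1],[0,0,0,-0.1,1,0,-1],[0,0,0,-0.1,1,0,-1],[0,0,0,-0.1,1,0,-1]]'>/dev/null;python3 -m jog '[[0,0,0,-0.1,1,0,-1],[0,0,0,-0.1,1,0,-1],[0,0,0,-0.1,1,0,-1],[0,0,0,-0.1,0.82,0,-1],[0,0,0,0,0,1,-1]]'>/dev/null;python3 -m jog '[[0,0,0,0,0,0.7,-1],[0,0,0,0,0,0,-1],[0,0,0,0,0,0,-1]]'>/dev/null; python3 go.py .516 -.082 .061 1.3
python3 - <<'E'
from h import *
w=cam("wrist");s=cam("scene");cv2.imwrite("pics/w9.png",np.hstack([w["img"][:,120:520],s["img"][130:330,180:380].repeat(2,0).repeat(2,1)])[:,:,::-1])
E
```

```text
t 26.8 tcp [ 0.5165 -0.0823  0.082 ] yaw 1.29 tilt 0.01 open 0.0504 grip 64.8 F [ 0.6 -0.4 -1. ] q6 [-0.3   1.25]
turn/5deg total [-0.  0. -0.]   then shift/30mm in turned frame [-0.02 -0.01  0.7 ] len mm 21.0
```

View pics/w9.png

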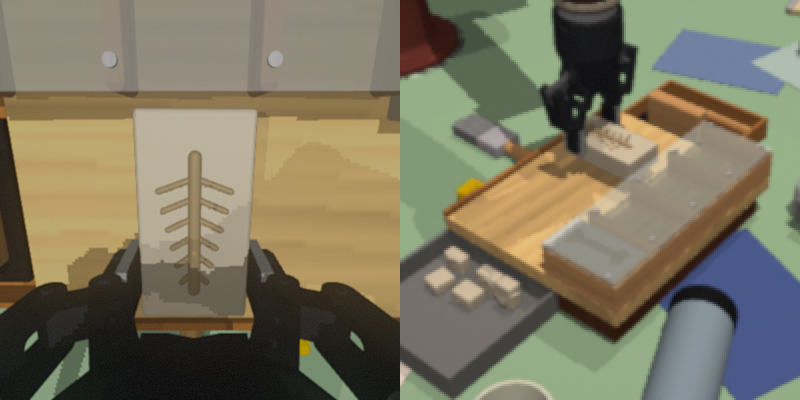

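The tablet is held square above the ledge. Its front corners are at (254,110) and (376,110), and the screws of its bay's dividers are at (229,59) and (395,59).

```bash
python3 - <<'E'
from h import *
w=cam("wrist")
a,b=onz(w,(254,110),.102),onz(w,(376,110),.102);c,d=onz(w,(229,59),.094),onz(w,(395,59),.094)
print("tab front",a,b,(a+b)/2,"w",np.linalg.norm(a-b));print("screws",c,d,(c+d)/2,"w",np.linalg.norm(c-d))
e,f=onz(w,(261,316),.102),onz(w,(368,316),.102);print("tail",(e+f)/2)
print("cover front",onz(w,(312,94),.094))
E
```

```text
tab front [ 0.59014001 -0.05644371  0.102     ] [ 0.59130658 -0.10657311  0.102     ] [ 0.5907233  -0.08150841  0.102     ] w 0.05014297647138136
screws [ 0.61045695 -0.04509785  0.094     ] [ 0.61208361 -0.11449953  0.094     ] [ 0.61127028 -0.07979869  0.094     ] w 0.06942073814473534
tail [ 0.49141306 -0.08369089  0.102     ]
cover front [ 0.59751811 -0.08008654  0.094     ]
```

```bash
python3 -m jog '[[0,0,0,0,-0.035,0.4,-1],[0,0,0,0,0,0.28,-1],[0,0,0,0,0,0,-1]]';python3 -m jog '[[0,0,0,0.25,0,0,-1],[0,0,0,0.25,0,0,-1],[0,0,0,0.25,0,0,-1],[0,0,0,0,0,0,-1]]'
```

```text
t: 27.32
tool_pos: [0.5164, -0.0812, 0.061]
tool_rot: [-3.141, -0.035, 0.0]
contact_force: [1.3, -0.5, -0.8]
opening: 0.0507
grip_force: 64.9
t: 27.82
tool_pos: [0.5396, -0.0807, 0.0615]
tool_rot: [3.141, 0.036, 0.0]
contact_force: [-0.5, 0.0, -1.6]
opening: 0.0501
grip_force: 64.9
```

```bash
python3 -m jog '[[0,0,0,0.3,0,0,-1],[0,0,0,0.3,0,0,-1],[0,0,0,0.3,0,0,-1],[0,0,0,0.1,0,0.01,-1],[0,0,0,0,0,0,-1]]';python3 -m jog '[[0,0,0,0,0,0,-0.3],[0,0,0,0,0,0,0.6],[0,0,0,0,0,0,0.6],[0,0,0,0,0,0,0.6]]'
python3 - <<'E'
from h import *
w=cam("wrist");s=cam("scene");cv2.imwrite("pics/w10.png",np.hstack([w["img"][:,120:520],s["img"][130:330,180:380].repeat(2,0).repeat(2,1)])[:,:,::-1])
E
```

```text
t: 28.45
tool_pos: [0.5691, -0.08, 0.0611]
tool_rot: [-3.141, -0.035, 0.0]
contact_force: [0.6, 0.7, -1.6]
opening: 0.0506
grip_force: 64.9
t: 28.95
tool_pos: [0.5691, -0.0801, 0.0615]
tool_rot: [3.141, 0.035, 0.001]
contact_force: [0.3, -0.0, 1.3]
opening: 0.0683
grip_force: 0.0
```

View pics/w10.png

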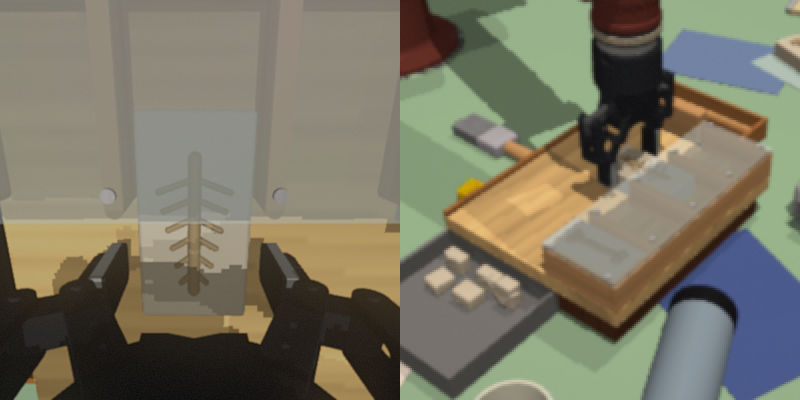

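The tablet has entered its bay centrally. I retreat, close the fingers and push its tail.

```bash
python3 -m jog '[[0,0,0,-0.8,0,0,0.6],[0,0,0,-0.85,0,0,0.6],[0,0,0,0,0,0,0.6],[0,0,0,0,0,0,-1],[0,0,0,0,0,0,-1]]' 30;python3 -m jog '[[0,0,0,0,0,0,-1],[0,0,0,0,0,0,-1],[0,0,0,0,0,0,-1],[0,0,0,0,0,0,-1],[0,0,0,0.2,0,0,-1]]';python3 -m jog '[[0,0,0,0.25,0,0,-1],[0,0,0,0.25,0,0,-1],[0,0,0,0.25,0,0,-1],[0,0,0,0.25,0,0,-1],[0,0,0,0.25,0,0,-1]]'
```

```text
t: 29.68
tool_pos: [0.5204, -0.0813, 0.0616]
tool_rot: [3.141, 0.035, 0.002]
contact_force: [-0.4, 0.1, -0.1]
opening: 0.0324
grip_force: 0.0
t: 30.3
tool_pos: [0.5254, -0.081, 0.0611]
tool_rot: [-3.141, -0.035, 0.0]
contact_force: [-0.6, -0.6, -0.1]
opening: -0.0
grip_force: 0.0
t: 30.92
tool_pos: [0.5634, -0.0802, 0.0612]
tool_rot: [-3.141, -0.035, 0.0]
contact_force: [-2.7, 0.6, 2.5]
opening: 0.0003
grip_force: 1.3
```

```bash
python3 -m jog '[[0,0,0,0.15,0,0,-1],[0,0,0,0.1,0,0,-1],[0,0,0,0.05,0,0,-1]]'; python3 -m jog '[[0,0,0,0.05,0,0,-1],[0,0,0,0.05,0,0,-1]]';python3 -m jog '[[0,0,0,0.05,0,0,-1],[0,0,0,0,0,0,-1]]'
```

```text
t: 31.3
tool_pos: [0.572, -0.08, 0.0612]
tool_rot: [-3.141, -0.035, 0.0]
contact_force: [-3.2, -0.1, 1.4]
opening: -0.0003
grip_force: 1.2
t: 31.55
tool_pos: [0.5749, -0.0799, 0.0612]
tool_rot: [-3.141, -0.035, -0.0]
contact_force: [-1.0, -1.1, 1.5]
opening: -0.0003
grip_force: 1.0
t: 31.8
tool_pos: [0.575, -0.0799, 0.0611]
tool_rot: [-3.141, -0.035, 0.006]
contact_force: [-6.8, -0.2, 6.4]
opening: 0.0001
grip_force: 4.0
```

```bash
python3 -m jog '[[0,0,0,0.05,0,0,-1],[0,0,0,0,0,0,-1]]'; python3 -m jog '[[0,0,0,0.04,0,0,-1],[0,0,0,0,0,0,-1]]'
```

```text
t: 32.05
tool_pos: [0.575, -0.0799, 0.0612]
tool_rot: [-3.141, -0.036, 0.013]
contact_force: [-13.5, -0.8, 11.6]
opening: -0.0001
grip_force: 7.1
t: 32.3
tool_pos: [0.575, -0.0799, 0.0612]
tool_rot: [-3.141, -0.036, 0.018]
contact_force: [-19.4, -0.8, 14.0]
opening: 0.0
grip_force: 9.5
```

It stopped firmly at home. I retreat and head for tablet A.

```bash
python3 -m jog '[[0,0,0,-0.5,0,0,-1],[0,0,0,-1,0,0,-1],[0,0,0,0,0,-1,0.3],[0,0,0,0,0,-1,1],[0,0,0,0,0,-1,1]]'>/dev/null;python3 -m jog '[[0,0,0,0,0,0,1],[0,0,0,0,0,0,1]]'>/dev/null
python3 - <<'E'
from h import *
w=cam("wrist");s=cam("scene");cv2.imwrite("pics/w11.png",np.hstack([w["img"][:,120:520],s["img"][130:330,180:380].repeat(2,0).repeat(2,1)])[:,:,::-1])
E
python3 m1.py | grep -A1 -E "^tab"; python3 go.py .5436 .402 .11 -19.5
```

```text
tab [175.5 229.2] [19.8 38.6] 20.6
   c [0.5408 0.3659] size 0.0996 0.0529 yaw 160.8
t 33.375 tcp [ 0.5333 -0.0806  0.1495] yaw 1.28 tilt 0.15 open 0.0852 grip 0.0 F [0.4 0.7 0.8] q6 [-0.29  1.26]
turn/5deg total [-0.    0.03  4.16]   then shift/30mm in turned frame [ -5.05 -15.28   1.32] len mm 484.0
```

View pics/w11.png

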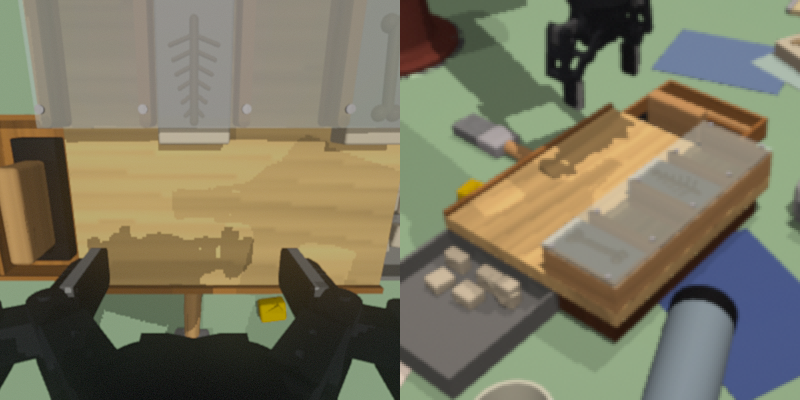

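The first tablet is home, protruding the same amount at (193,138) as the racked one. The numbers show tablet A was knocked aside to (0.541, 0.366) with a yaw of -19.2°. I have now viewed 16 pictures, two over the limit of 14, so I'll work from numbers only from here.

```bash
python3 -m jog '[[0,0,0.9,0,0,0,1],[0,0,0.9,0,0,0,1],[0,0,0.9,0,0,0,1],[0,0,0.9,-0.36,-1,0,1],[0,0,0.5,-0.36,-1,0,1]]'>/dev/null;python3 -m jog '[[0,0,0,-0.36,-1,0,1],[0,0,0,-0.36,-1,0,1],[0,0,0,-0.36,-1,0,1],[0,0,0,-0.36,-1,0,1],[0,0,0,-0.36,-1,0,1]]'>/dev/null;python3 -m jog '[[0,0,0,-0.36,-1,0,1],[0,0,0,-0.36,-1,0,1],[0,0,0,-0.36,-1,0,1],[0,0,0,-0.36,-1,0,1],[0,0,0,-0.36,-1,0,1]]'>/dev/null; python3 -m jog '[[0,0,0,-0.36,-1,0,1],[0,0,0,0,0,0,1],[0,0,0,0,0,0,1]]'>/dev/null
python3 tab.py;python3 go.py .5172 .3741 .1 -19.2
```

```text
tab [ 96. 292.] [0.4972 0.5894] 0.1739 0.0758 yaw 104.3
tab [272. 186.] [0.543  0.3675] 0.0499 0.0979 yaw 160.1
tab [206.  22.] [0.6909 0.3679] 0.1175 0.0326 yaw 70.9
t 35.675 tcp [0.5245 0.3325 0.1505] yaw -19.25 tilt 0.07 open 0.0855 grip 0.0 F [ 0.4 -0.6 -0.1] q6 [0.45 2.35]
turn/5deg total [ 0.01  0.01 -0.01]   then shift/30mm in turned frame [-0.69 -1.23  1.68] len mm 66.0
```

```bash
python3 -m jog '[[0,0,0,-0.33,-0.64,0,1],[0,0,0,-0.33,-0.63,0,1],[0,0,0,0,0,0.9,1],[0,0,0,0,0,0.9,1],[0,0,0,0,0,0,1]]';python3 tab.py;python3 -m jog '[[0,0,0,0,0,1,1],[0,0,0,0,0,1,1],[0,0,0,0,0,0.8,1],[0,0,0,0,0,0.18,1],[0,0,0,0,0,0,1]]'
```

```text
t: 36.3
tool_pos: [0.5164, 0.3758, 0.0943]
tool_rot: [3.094, -0.522, -0.007]
contact_force: [0.3, 0.2, 0.9]
opening: 0.0851
grip_force: 0.0
tab [106. 283.] [0.5134 0.5604] 0.1099 0.0602 yaw 104.4
tab [314. 174.] [0.5421 0.3665] 0.0496 0.0985 yaw 162.8
t: 36.98
tool_pos: [0.5193, 0.3765, 0.0092]
tool_rot: [-3.096, 0.524, -0.002]
contact_force: [0.2, 0.4, -0.1]
opening: 0.0852
grip_force: 0.0
```

```bash
python3 -m jog '[[0,0,0,0,0,0,-1],[0,0,0,0,0,0,-1],[0,0,0,0,0,0,-1],[0,0,0,0,0,0,-1],[0,0,0,0,0,0,-1]]' 60;python3 -m jog '[[0,0,0,0,0,-1,-1],[0,0,0,0,0,-1,-1],[0,0,0,0,0,-1,-1],[0,0,0,0,0,-1,-1],[0,0,0,0,0,-0.3,-1]]' 60; python3 go.py .515 -.014 .135 1.3
```

```text
t: 37.6
tool_pos: [0.5197, 0.3765, 0.0097]
tool_rot: [-3.096, 0.524, -0.004]
contact_force: [-0.3, -0.8, 5.4]
opening: 0.0503
grip_force: 65.4
t: 38.22
tool_pos: [0.5194, 0.3763, 0.139]
tool_rot: [-3.095, 0.524, -0.004]
contact_force: [1.1, -0.9, -0.8]
opening: 0.0505
grip_force: 64.7
t 38.225 tcp [0.5194 0.3763 0.139 ] yaw -19.21 tilt 0.2 open 0.0505 grip 64.7 F [ 1.1 -0.9 -0.8] q6 [0.51 2.42]
turn/5deg total [-0.02 -0.03 -4.1 ]   then shift/30mm in turned frame [-0.44 13.    0.13] len mm 390.0
```

```bash
python3 -m jog '[[0,0,-0.9,0,0,0,-1],[0,0,-0.9,0,0,0,-1],[0,0,-0.9,0,0,0,-1],[0,0,-0.9,-0.03,1,0,-1],[0,0,-0.5,-0.03,1,0,-1]]'>/dev/null;python3 -m jog '[[0,0,0,-0.03,1,0,-1],[0,0,0,-0.03,1,0,-1],[0,0,0,-0.03,1,0,-1],[0,0,0,-0.03,1,0,-1],[0,0,0,-0.03,1,0,-1]]'>/dev/null;python3 -m jog '[[0,0,0,-0.03,1,0,-1],[0,0,0,-0.03,1,0,-1],[0,0,0,-0.03,1,0,-1],[0,0,0,-0.03,1,0,-1],[0,0,0,-0.03,1,0,-1]]'>/dev/null;python3 -m jog '[[0,0,0,-0.05,1,0,-1],[0,0,0,0,0,0.9,-1],[0,0,0,0,0,0.9,-1],[0,0,0,0,0,0,-1],[0,0,0,0,0,0,-1]]'>/dev/null; python3 go.py .515 -.0135 .0647 1.3
cat > ins.py <<'E'
from h import *
w=cam("wrist");o=status.get_obs();zt=o["tool_pos"][2]-.0097+.026
H=cv2.cvtColor(w["img"],cv2.COLOR_RGB2HSV).astype(int);h,S,V=H[:,:,0],H[:,:,1],H[:,:,2]
m=((h>8)&(h<30)&(S<80)&(V>115)).astype(np.uint8);m[:,:230]=0;m[:,400:]=0;m[:104]=0;m=cv2.morphologyEx(m,cv2.MORPH_OPEN,np.ones((7,7)))
for b in blobs(m,3000):
    x,y,W,Hh=cv2.boundingRect(b);rows=b[:,0,1];print("bbox",x,y,W,Hh)
    for r in (y+10,y+30,y+60):
        q=b[rows==r][:,0,0]; a,c=onz(w,(q.min(),r),zt),onz(w,(q.max()+1,r),zt);print(r,q.min(),q.max(),"mid",((a+c)/2).round(4),"w",np.linalg.norm(a-c).round(4))
    print("front",onz(w,(x+W/2,y),zt))
g=cv2.cvtColor(w["img"],cv2.COLOR_RGB2GRAY).astype(np.uint8)
# screws: predicted places
for X in([.6088,.0228],[.6103,-.0456]):
    u,v=proj(w,[*X,.095]).round().astype(int);q=g[max(v-9,0):v+10,u-9:u+10].astype(float);t=q>q.max()-25;yy,xx=np.nonzero(t);p=(u-9+xx.mean(),max(v-9,0)+yy.mean());print("screw pred",u,v,"found",np.round(p,1),"n",t.sum(),q.max(),np.median(q),onz(w,p,.094).round(4))
E
python3 ins.py
```

```text
t 40.725 tcp [ 0.51  -0.014  0.083] yaw 1.29 tilt 0.0 open 0.0506 grip 64.6 F [-0.6 -0.2 -1.6] q6 [-0.17  1.37]
turn/5deg total [ 0.  0. -0.]   then shift/30mm in turned frame [ 0.17 -0.01  0.61] len mm 19.0
bbox 256 108 120 187
118 256 375 mid [ 0.5804 -0.0136  0.1   ] w 0.0504
138 257 374 mid [ 0.5722 -0.0138  0.1   ] w 0.0505
168 258 372 mid [ 0.5593 -0.014   0.1   ] w 0.0507
front [ 0.58440331 -0.01353348  0.10000251]
screw pred 229 44 found [226.9  44.8] n 268 184.0 178.0 [0.6086 0.0238 0.094 ]
screw pred 396 44 found [396.4  45.6] n 185 191.0 171.0 [ 0.6099 -0.0461  0.094 ]
```

```bash
python3 - <<'E'
from h import *
w=cam("wrist");g=cv2.cvtColor(w["img"],cv2.COLOR_RGB2GRAY).astype(np.float32)
d=cv2.GaussianBlur(g,(0,0),2)-cv2.GaussianBlur(g,(0,0),7)
for u,v in((229,44),(396,44)):
    q=d[v-14:v+15,u-18:u+19];i=np.unravel_index(q.argmax(),q.shape);p=(u-18+i[1],v-14+i[0]);print(p,q.max(),onz(w,p,.094).round(4))
E
```

```text
(np.int64(232), np.int64(49)) 13.407013 [0.6078 0.0219 0.094 ]
(np.int64(393), np.int64(49)) 21.38086 [ 0.6094 -0.0451  0.094 ]
```

```bash
python3 -m jog '[[0,0,0,0,-0.05,0.3,-1],[0,0,0,0,0,0.3,-1],[0,0,0,0,0,0,-1]]'>/dev/null;python3 -m jog '[[0,0,0,0.25,0,0,-1],[0,0,0,0.25,0,0,-1],[0,0,0,0.25,0,0,-1],[0,0,0,0,0,0,-1]]';python3 -m jog '[[0,0,0,0.3,0,0,-1],[0,0,0,0.3,0,0,-1],[0,0,0,0.3,0,0,-1],[0,0,0,0.28,0,0,-1],[0,0,0,0,0,0,-1]]'
```

```text
t: 41.7
tool_pos: [0.5332, -0.0121, 0.0647]
tool_rot: [-3.141, -0.035, -0.001]
contact_force: [1.2, 0.7, -1.1]
opening: 0.0499
grip_force: 65.4
t: 42.32
tool_pos: [0.5685, -0.0113, 0.0647]
tool_rot: [-3.141, -0.035, -0.001]
contact_force: [-0.3, -0.7, -1.2]
opening: 0.0505
grip_force: 65.4
```

```bash
python3 -m jog '[[0,0,0,0,0,0,-0.3],[0,0,0,0,0,0,0.5],[0,0,0,0,0,0,0.5],[0,0,0,0,0,0,0.5]]'>/dev/null; python3 -m jog '[[0,0,0,-0.8,0,0,0.5],[0,0,0,-0.85,0,0,0.5],[0,0,0,0,0,0,0.5],[0,0,0,0,0,0.05,-1],[0,0,0,0,0,0,-1]]' 30;python3 -m jog '[[0,0,0,0,0,0,-1],[0,0,0,0,0,0,-1],[0,0,0,0,0,0,-1],[0,0,0,0,0,0,-1],[0,0,0,0.2,0,0,-1]]';python3 -m jog '[[0,0,0,0.25,0,0,-1],[0,0,0,0.25,0,0,-1],[0,0,0,0.25,0,0,-1],[0,0,0,0.25,0,0,-1],[0,0,0,0.25,0,0,-1]]'
```

```text
t: 43.45
tool_pos: [0.5192, -0.0125, 0.0635]
tool_rot: [3.141, 0.035, 0.001]
contact_force: [0.5, -0.5, 0.0]
opening: 0.028
grip_force: 0.0
t: 44.08
tool_pos: [0.5243, -0.0122, 0.0632]
tool_rot: [-3.141, -0.035, 0.0]
contact_force: [0.3, 0.2, -0.4]
opening: 0.0
grip_force: 0.0
t: 44.7
tool_pos: [0.5623, -0.0114, 0.0633]
tool_rot: [-3.141, -0.035, 0.0]
contact_force: [-1.3, -0.1, 1.2]
opening: 0.0004
grip_force: 0.9
```

```bash
python3 -m jog '[[0,0,0,0.15,0,0,-1],[0,0,0,0.1,0,0,-1],[0,0,0,0.03,0,0,-1]]'; python3 -m jog '[[0,0,0,0.05,0,0,-1],[0,0,0,0,0,0,-1]]';python3 -m jog '[[0,0,0,0.05,0,0,-1],[0,0,0,0,0,0,-1]]'
```

```text
t: 45.08
tool_pos: [0.5703, -0.0112, 0.0633]
tool_rot: [-3.141, -0.035, 0.0]
contact_force: [-1.7, 0.2, 0.7]
opening: -0.0001
grip_force: 0.9
t: 45.32
tool_pos: [0.5719, -0.0112, 0.0633]
tool_rot: [-3.141, -0.035, -0.001]
contact_force: [-0.1, 0.1, 0.3]
opening: -0.0
grip_force: 0.1
t: 45.58
tool_pos: [0.5734, -0.0112, 0.0633]
tool_rot: [-3.141, -0.035, -0.001]
contact_force: [-0.4, 0.8, -0.7]
opening: -0.0003
grip_force: 0.1
```

```bash
python3 -m jog '[[0,0,0,0.04,0,0,-1],[0,0,0,0,0,0,-1]]'; python3 -m jog '[[0,0,0,0.04,0,0,-1],[0,0,0,0,0,0,-1]]';python3 -m jog '[[0,0,0,0.04,0,0,-1],[0,0,0,0,0,0,-1]]'
```

```text
t: 45.82
tool_pos: [0.5734, -0.0111, 0.0633]
tool_rot: [-3.141, -0.035, 0.005]
contact_force: [-5.5, -0.3, 3.9]
opening: 0.0001
grip_force: 2.8
t: 46.08
tool_pos: [0.5734, -0.0112, 0.0633]
tool_rot: [3.141, 0.036, -0.01]
contact_force: [-9.7, 0.2, 7.8]
opening: -0.0001
grip_force: 5.2
t: 46.32
tool_pos: [0.5734, -0.0111, 0.0633]
tool_rot: [3.141, 0.036, -0.015]
contact_force: [-15.2, -0.9, 13.0]
opening: 0.0004
grip_force: 7.7
```

```bash
python3 -m jog '[[0,0,0,-0.5,0,0,-1],[0,0,0,-1,0,0,-1],[0,0,0,0,0,-1,-1],[0,0,0,0,0,-1,-1],[0,0,0,0,0,-1,-1]]'>/dev/null;python3 -m jog '[[0,0,0,-1,1,-1,-1],[0,0,0,-1,1,-1,-1],[0,0,0,-1,0,-1,-1],[0,0,0,0,0,0,-1],[0,0,0,0,0,0,-1]]'
python3 - <<'E'
from h import *
w=cam("wrist");H=cv2.cvtColor(w["img"],cv2.COLOR_RGB2HSV).astype(int);h,S,V=H[:,:,0],H[:,:,1],H[:,:,2]
pale=(h>8)&(h<30)&(S<80)&(V>120)
Rm=np.array([[np.cos(.0232),-np.sin(.0232)],[np.sin(.0232),np.cos(.0232)]]);O=np.array([.5995,-.1145])
r=lambda X:(Rm.T@(X[:2]-O)*1000).round(1)
# only the open ledge incl. protruding ends (cover x<0), tops at z .081
M=np.zeros(pale.shape,np.uint8);poly=np.array([proj(w,[*(O+Rm@np.array(a)),.094]) for a in((-.0015,.145),(-.0015,-.145),(-.16,-.145),(-.16,.145))]).round().astype(int);cv2.fillPoly(M,[poly],1)
for b in blobs((pale&(M>0)),20):
    x,y,W,Hh=cv2.boundingRect(b);print("pale on ledge",x,y,W,Hh,"y",r(onz(w,(x+W/2,y+Hh/2),.081)),"lower edge",r(onz(w,(x+W/2,y+Hh),.068)))
t=cam("top");H=cv2.cvtColor(t["img"],cv2.COLOR_RGB2HSV).astype(int);h,S,V=H[:,:,0],H[:,:,1],H[:,:,2]
p=(h>8)&(h<30)&(S<80)&(V>120);Q=np.zeros_like(p);Q[190:262,418:475]=p[190:262,418:475]
for b in blobs(Q,10): print("tray chip",np.round(cv2.minAreaRect(b)[0]),cv2.contourArea(b))
Q[:]=0;Q[200:270,255:310]=(V<50)[200:270,255:310]
for b in blobs(Q,60): a=cv2.minAreaRect(b);print("scraper",np.round(a[0]),np.round(a[1]),onz(t,a[0],.025).round(3))
E
```

```text
t: 47.58
tool_pos: [0.4432, -0.074, 0.2426]
tool_rot: [-3.141, -0.035, -0.001]
contact_force: [0.8, 0.0, 0.7]
opening: 0.0001
grip_force: 0.0
pale on ledge 483 131 23 22 y [-108.3 -144.6] lower edge [-121.1 -154.7]
pale on ledge 474 122 8 37 y [-106.8 -127.2] lower edge [-127.7 -137.6]
pale on ledge 480 88 31 33 y [ -71.2 -139.2] lower edge [ -87.3 -149.9]
pale on ledge 485 48 16 37 y [ -36.2 -130.6] lower edge [ -51.6 -141.1]
pale on ledge 438 25 56 16 y [  -7.1 -100.1] lower edge [ -10.9 -107.3]
pale on ledge 223 25 55 15 y [ -6.7 103.4] lower edge [-10.  106.4]
pale on ledge 296 24 55 16 y [-6.3 34.5] lower edge [-10.  34.]
tray chip [432. 240.] 76.5
tray chip [422. 240.] 49.0
tray chip [430. 224.] 78.5
tray chip [420. 222.] 43.0
tray chip [470. 230.] 210.5
tray chip [421. 210.] 38.0
scraper [291. 234.] [47. 15.] [0.517 0.067 0.025]
```

All three tablet tails protrude alike at rack y = -100, +34 and +103. The ledge is clean, five chips are in the tray, and the scraper is in its slot.

```bash
python3 -c "
from station import finish_job
print(finish_job())"
```

```text
the job is handed in; nothing more can be done
None
```

The job is handed in at about 48 s: all five chips are in the grey tray, both loose tablets are fully home in the bays at y = +34 and +102 mm, and the scraper stands upright in the tool tray, but I viewed 16 pictures against the limit of 14.

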